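# Trial hover of a restored casket lid

### The job

Slide the transport lock of the cradle all the way back to its end stop, then take the oval clay lid by its ridge, lift it out and carry it over the bottles to the restored oval casket on the banding wheel. The glue in the casket is still setting, so nothing may touch the casket or its wheel: stop with the lid level about one centimetre above the casket's mouth, centred over it and lined up with its oval. Finish while still holding the lid there, do not put it down or let it go, and do not shift or tip any of the other things on the bench.

Things in the scene. Friction and masses are not known exactly. Their poses are not given: they have to be found in the camera images.
- cradle: Fixed plywood transport cradle: board 275 x 122 mm, 12 mm thick, from x = -190 to +85 mm; wooden stops up to 30 mm high around the lid (5 mm play); a grey pad carries the lid's underside 20 mm above the bench. Origin on the bench under the middle of the lid's place; x the long way of the board; the lock is on its -x side, towards the robot (within 0.35 rad).
- lock (a joint): Sliding lock on the cradle, in m. 0 (0 to 0.008 at the start) = locked: its flat steel tongue, 26 mm wide, top 41 mm above the bench, lies 3 mm above the lid's -x end and overlaps it by 24 to 32 mm. 0.045 = end stop, tongue clear of the lid. Grows as the grip moves along the cradle's -x axis. Friction about 2 N, no spring, stays where left.
- lock_top (a point): Centre of the top of the lock's black upright grip block, 77 mm above the bench. The block is 20 mm along the cradle's x by 24 mm across (y) and stands free from 41 to 77 mm; below it an aluminium track 40 mm wide, 24 mm high. Moves with the lock; at joint 0 it is at x = -105 mm in the cradle frame.
- lid: Loose oval terracotta lid, 0.22 to 0.37 kg: flange 130 (its x) by 80 mm (y), 8 mm thick, over a 104 x 54 mm locating step 5 mm deep. On top, centred, an upright ridge to grip: 56 mm long along x, 14 mm wide across y, flat sides, 13 to 45 mm above the origin. Origin: centre of the step's underside; z up. Same either way round. Starts in the cradle, x along the cradle's x within 0.03 rad.
- casket: Fixed oval terracotta casket with white plaster fills, open at the top, outside 136 mm (its x) by 86 mm (its y), wall 8 mm, standing on a dark steel banding wheel (disc of 164 mm diameter, top at 42 mm). Rim 122 mm above the bench. Origin on the bench under its centre; x the long way of the oval.
- casket_rim (a point): Centre of the casket's mouth at the height of the rim, 122 mm above the bench; axes as the casket's.
- caddy: Fixed open plywood caddy, 340 x 90 mm, 60 mm high, four compartments in a row along its x, standing between cradle and casket. Origin on the bench under its centre.
- wash_bottle: White plastic wash bottle in the caddy, diameter 68 mm, 189 mm high with its bent spout (top 194 mm above the bench). Origin at the centre of its underside. Leave alone.
- reagent_big: Clear glass bottle with a blue cap in the caddy, diameter 68 mm, 150 mm high. Origin at the centre of its underside. Leave alone.
- reagent_small: Clear glass bottle with a blue cap in the caddy, diameter 58 mm, 120 mm high. Origin at the centre of its underside. Leave alone.
- brush_pot: White pot of brushes and spatulas in the caddy, diameter 68 mm, 185 mm high with the brushes (top 190 mm above the bench). Origin at the centre of its underside. Leave alone.
- spatula: Spatula lying on the bench at the left, 180 mm long, low, pointing away from the robot. Leave alone.
- sherd: Curved terracotta pot sherd, about 60 mm, lying beyond the caddy. Leave alone.
- carton: Small cardboard carton, 50 x 70 mm, 40 mm high, on the bench beyond the caddy. Origin at the centre of its underside. Leave alone.
- bowl: White ceramic bowl, 120 mm across, 50 mm high, on the bench at the right. Origin at the centre of its underside. Leave alone.
Things that resemble listed ones, but are neither listed nor needed, are in the scene too. Of the things like the lid, leave any that is pink; of the rest the smaller one is meant. Of the things like the casket, leave any that is green; of the rest the larger one is meant.

How it is judged:
By the outcome, as a careful person would: the job done as asked, in the order asked, and still so for the second after the job is handed in, while the arm keeps its last pose, push and grip.
It also fails if it takes over 58 s, if anything falls off the work surface, if the arm or the gripper's body presses on something with over 40 N, if the wrist force passes 120 N, or if a joint passes its speed limit or range.

### The arm

A 6-joint arm with a two-finger parallel gripper is mounted at the origin on the work surface. World frame = base frame: x ahead of the robot, y to its left, z up, the work surface at z = 0. Lengths are in mm, angles in rad, forces in N, time in s.
With the tool pointing down it reaches from about 325 to 900 mm from the base axis. Payload 3.5 kg.
Tool frame: the origin (TCP) lies between the finger pads; the fingertips stand bot.finger_overhang ahead of it and the grasp point (between the pads) lies 3 mm ahead of it (bot.finger_overhang is the distance from the TCP to the fingertips, in mm); z points along the fingers, y is the direction in which the jaws open and shut (so a half turn about z gives the same grasp; the last joint's range is limited). The gripper opens to 85 mm and grips with 20 to 120 N. Pads are 22 mm wide; open, the fingers measure 114 mm over their backs; the gripper's body (76 mm by 85 mm) begins 54 mm behind the grasp point. The pads swing forward as they close: fully open they stand 13 mm farther back than shut.
Start: joints at [-1.208, 0.276, -0.026, 1.268, 0, 1.467], TCP at [280.699, -558.417, 253.313] pointing down, gripper open.
Joint ranges: [-3.12, 3.12], [-0.85, 1.88], [-1.08, 1.24], [-1.95, 2.15], [-1.57, 1.53], [-3.14, 3.14]. Speed limits (rad/s): [2.57, 2.57, 3.14, 3.14, 3.14, 3.14].

### API

Orientations are given as a 3x3 rotation matrix whose columns are the frame's x, y, z axes.
In Python, from rig import sensors, read_camera, get_calibration, hand_in, bot gives the robot as it stands. The module is installed in compiled form; this text tells all that it offers.
- The arm moves only by the shell command python3 -m crank 'ROWS' [FORCE]. ROWS is JSON, a list that holds one entry, the list of rows, each a list of 7 numbers: the turn, a rotation vector about the world's x, y, z in rad, then the shift along the world's x, y, z in mm, then the opening, from -1 (shut) to 1 (fully open), so that 0 is half open. A call has 1 to 20 rows; each row is the pose to reach, as a shift and turn from the pose measured when the call began; what a row does not reach only later rows make up. A row lasts 1/8 s, in which the tool goes at most 62.5 mm and 10.7 degrees, less where a joint would pass 70% of its speed; a pose out of reach is approached as far as the arm can. A call with a gripper value outside its range is refused whole. The fingers move at their own pace and stop on an object; FORCE is the grip in N (left out, the last holds). Time passes only in rows, so rows that repeat a pose let the fingers close. It gives the time, the measured TCP pose, the force and the opening at its end, in the units of the state.
- sensors.get_state(): the state, without advancing time (a new reading comes with each control period).
- read_camera(name): name is "side" or "top"; returns (picture, depth): 384x512x3 uint8, blue, green, red; 384x512 float32, mm along the optical axis (not along the pixel's ray), 0 where there is no reading.
- get_calibration(name): a dict with "vfov" (degrees; the focal length in pixels is half the picture's height over the tangent of half this angle, whatever the lens; pixels are square), "cx", "cy" (the principal point, pixels), "R" (3x3) and "t" (3): a world point X has camera coordinates R X + t. Camera axes: x right, y down, z forward; pixel columns grow to the right and rows downward; lengths in mm; the calibration is good to about 2 mm. A picture is of the moment at which its call begins. get_calibration takes no time and is no camera call.
- hand_in(): hands the job in, once; it reports no verdict.
The state is a dict: "clock": time; "joint_positions": joint angles; "joint_velocities": joint speeds; "joint_efforts": joint torques, N m; "tool_pos": TCP position; "ee_rot": TCP orientation; "contact_force": force on the tool from outside, world axes, zero at the start; "torque": the same for the moment, N m; "gripper_width": finger opening in mm.
Only numpy, scipy, OpenCV 4.12 (cv2) and the standard library are available. Lean on these libraries where they do the work, as an engineer would, in place of code of your own. Each camera call takes 0.05 s, during which the arm holds its last target.

## Working session

There is one attempt and no reset: what is moved stays moved. The work goes in short steps, Python scripts to look and compute and a shell command to move; the robot and the scene stay as the last step left them, time stands still between calls to the robot, and variables do not carry over. Pictures are saved under pics/ and viewed, and the job is handed in when it is done.

```bash
mkdir -p pics; cat > h.py <<'E'
import numpy as np, cv2
from rig import sensors, read_camera, get_calibration, bot
def cam(n):
    c=get_calibration(n); f=192/np.tan(np.radians(c['vfov'])/2); return c,f
def px2w(n,u,v,z):
    c,f=cam(n); R=np.array(c['R']);t=np.array(c['t'])
    o=-R.T@t; d=R.T@np.array([(u-c['cx'])/f,(v-c['cy'])/f,1]); s=(z-o[2])/d[2]; return o+s*d
def cloud(n,dep):
    c,f=cam(n); R=np.array(c['R']);t=np.array(c['t'])
    v,u=np.mgrid[:384,:512]; P=np.stack([(u-c['cx'])/f*dep,(v-c['cy'])/f*dep,dep],-1)-t
    return P@R
def w2px(n,X):
    c,f=cam(n); p=np.array(c['R'])@X+np.array(c['t']); return p[0]/p[2]*f+c['cx'],p[1]/p[2]*f+c['cy']
E
python3 - <<'E'
from h import *
for n in ('top','side'):
    p,d=read_camera(n); cv2.imwrite(f'pics/{n}0.png',cv2.resize(p,(800,600),interpolation=cv2.INTER_CUBIC)); np.savez(f'{n}0.npz',p=p,d=d)
    c=get_calibration(n); print(n,c); print((d>0).mean(),d[d>0].min(),d.max())
s=sensors.get_state(); print(s); print(bot.finger_overhang)
E
```

```text
top {'vfov': 46.57524401877718, 'cx': 255.75183891530116, 'cy': 189.8755875392705, 'R': array([[ 0.00857617, -0.99995073,  0.00499848],
       [-0.99871911, -0.00881466, -0.04982403],
       [ 0.04986564, -0.00456478, -0.9987455 ]]), 't': array([ -13.68304255,  526.46590919, 1459.42047151])}
0.9958648681640625 655.6834 2298.5051
side {'vfov': 51.13792236747213, 'cx': 258.3235152259065, 'cy': 197.07389102074094, 'R': array([[-0.98331859, -0.18172911, -0.00768634],
       [-0.09265441,  0.53681305, -0.83859818],
       [ 0.15652383, -0.82389701, -0.54469625]]), 't': array([ 511.94966991,  133.17660871, 1163.46162875])}
0.9958140055338541 224.61284 3713.774
{'clock': 0.1, 'joint_positions': array([-1.20843075e+00,  2.77055950e-01, -2.77622432e-02,  1.26799692e+00,
       -1.50511636e-05,  1.46741902e+00]), 'joint_velocities': array([ 0.00166788, -0.00165268,  0.0037319 , -0.00057128,  0.00194502,
       -0.00044566]), 'joint_efforts': array([ 8.19310735e-04, -4.46709573e+01,  2.96128160e+01,  8.44965427e-03,
       -5.33436139e-05,  1.24607578e-06]), 'tool_pos': array([ 280.44068823, -557.80061688,  252.26336507]), 'ee_rot': array([[ 8.93488259e-01,  4.49085959e-01, -7.29706115e-04],
       [ 4.49086510e-01, -8.93486297e-01,  1.88234868e-03],
       [ 1.93353949e-04, -2.00955762e-03, -9.99997962e-01]]), 'contact_force': array([-0.74300793,  0.2504323 ,  0.06732283]), 'torque': array([-0.00246392, -0.00360352, -0.04728197]), 'gripper_width': 85.44708034537949}
22.0
```

View pics/top0.png

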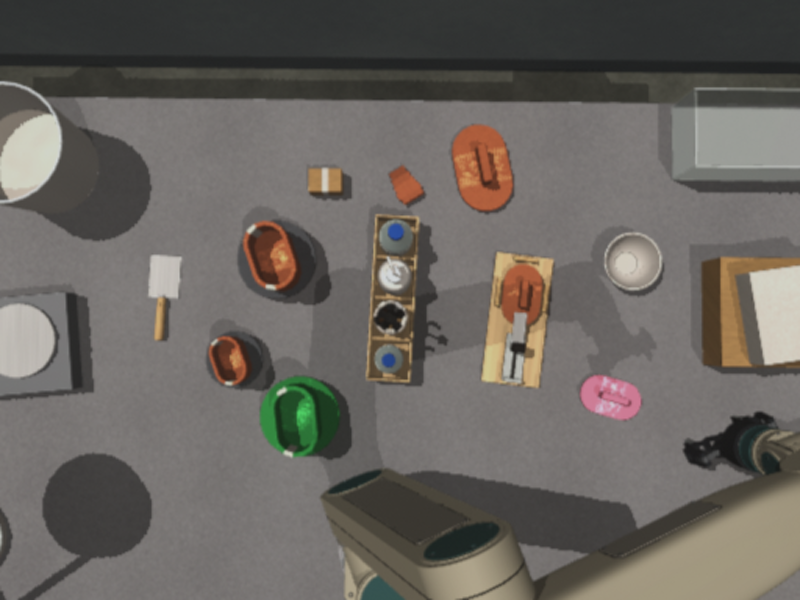

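View pics/side0.png

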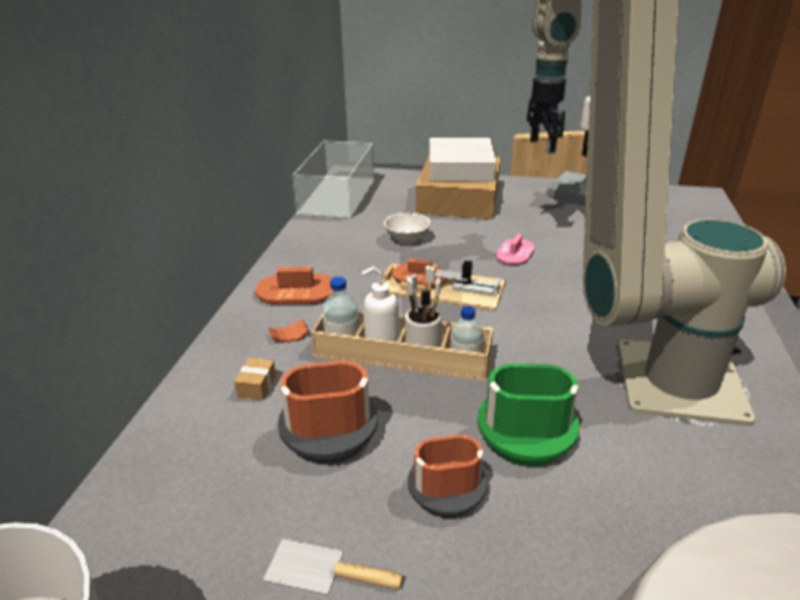

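The top view shows the cradle with its lid at (522,295), the black lock grip at (518,348), and the larger red casket at (271,256). The caddy stands between them at x≈395. The pink lid, the bigger lid at (482,167), the green casket and the small casket are decoys. Next I'll measure positions from depth and colour.

```bash
cat > m.py <<'E'
from h import *
def stat(P,name):
    c=P[:,:2].mean(0); r=cv2.minAreaRect(P[:,:2].astype(np.float32)); 
    print(name,len(P),'mean',P.mean(0).round(1),'rect',np.round(r[0],1),np.round(r[1],1),round(r[2],1),'z',np.percentile(P[:,2],[2,50,98]).round(1))
E
python3 - <<'E'
from m import *
z=np.load('top0.npz');p=z['p'];d=z['d'];P=cloud('top',d)
hsv=cv2.cvtColor(p,cv2.COLOR_BGR2HSV)
u0,v0=lambda a:int(a*.64),0
def box(a,b,c,e):
    m=np.zeros((384,512),bool); m[int(b*.64):int(e*.64),int(a*.64):int(c*.64)]=1; return m
red=((hsv[...,0]<12)|(hsv[...,0]>172))&(hsv[...,1]>130)&(hsv[...,2]>40)
H=P[...,2]
b=box(478,245,560,395)
stat(P[b&(H>8)&(H<16)],'board')
stat(P[b&(H>8)],'all')
stat(P[b&red],'lid')
stat(P[b&red&(H>50)],'ridge')
blk=(p.max(-1)<45)&box(505,310,530,390); stat(P[blk],'black')
stat(P[b&(H>68)],'locktop')
b=box(235,210,320,300); stat(P[b&(H>112)],'rim'); stat(P[b&(H>30)&(H<50)],'wheel')
b=box(360,205,430,390); stat(P[b&(H>40)],'caddy'); 
for lo in (60,130,150,170,185): stat(P[b&(H>lo)],'H>%d'%lo)
# board orientation by mask contour on ray plane
w=box(478,245,560,395)&(hsv[...,0]>10)&(hsv[...,0]<28)&(hsv[...,1]>60)
c=max(cv2.findContours(w.astype(np.uint8),0,1)[0],key=cv2.contourArea)[:,0]
q=np.array([px2w('top',u,v,12) for u,v in c]);stat(q,'board ray')
g=cv2.resize(p[130:260,290:370],(640,1040)) ;cv2.imwrite('pics/z1.png',cv2.resize(p[150:260,300:360],None,fx=5.4,fy=5.4,interpolation=2))
cv2.imwrite('pics/z2.png',cv2.resize(p[130:200,145:210],None,fx=8,fy=8,interpolation=2))
E
```

```text
board 1285 mean [ 467.9 -251.5   12.4] rect [ 483.9 -254.3] [306.1 167.9] 3.3 z [ 8.3 12.6 15.8]
all 3038 mean [ 481.9 -253.4   30.7] rect [ 479.1 -169.8] [306.1 337.2] 3.3 z [ 8.6 18.6 71.2]
lid 762 mean [ 537.4 -261.9   41.3] rect [ 479.  -170.5] [119.7 318.4] 29.4 z [24.6 34.9 68.5]
ridge 93 mean [ 532.2 -255.1   94.7] rect [ 485.1 -145.9] [ 52.5 289.4] 22.8 z [ 53.   64.8 298.1]
black 33 mean [ 423.6 -247.8   77.2] rect [ 424.1 -248.8] [22.3 12.7] 89.5 z [69.9 76.7 83.3]
locktop 83 mean [ 456.5 -213.   295.6] rect [ 504.2 -141.7] [260.3 142.6] 81.4 z [  68.1   76.6 1483.9]
rim 371 mean [594.9 236.3 192.1] rect [528.4 166. ] [351.8 110.5] 48.5 z [ 113.7  122.9 1483.9]
wheel 877 mean [595.9 236.5  43.6] rect [598.8 245.8] [153.3 161.9] 38.5 z [36.7 43.4 49.5]
caddy 2091 mean [531.    6.9 116.2] rect [524.1   7.4] [ 90.1 340. ] 87.3 z [ 47.  101.6 191.2]
H>60 1716 mean [530.8   6.1 129.8] rect [523.9   7.3] [ 89.7 338.7] 87.4 z [ 60.7 106.4 192.1]
H>130 374 mean [552.8   5.2 243.8] rect [528.5   3.9] [ 59.4 263.3] 81.6 z [ 130.2  156.2 1483.9]
H>150 284 mean [554.    5.4 277.9] rect [556.8  12.7] [207.7  58.7] 1.0 z [ 150.4  161.  1483.9]
H>170 123 mean [497.4   5.9 437.2] rect [521.3   2.9] [ 56.4 138.5] 81.0 z [ 170.8  187.3 1483.9]
H>185 72 mean [504.    2.9 621.4] rect [521.4  15.2] [140.9  46.3] 13.6 z [ 185.7  191.9 1483.9]
board ray 236 mean [ 481.  -257.5   12. ] rect [ 481.8 -257.5] [125.5 275.8] 83.4 z [12. 12. 12.]
```

```bash
python3 - <<'E'
import cv2,numpy as np
a=cv2.imread('pics/z1.png');b=cv2.imread('pics/z2.png');
h=594;a=a[:h];b=cv2.resize(b,(450,h));cv2.imwrite('pics/z12.png',np.hstack([a[:, :340],b]))
E
```

```text
(no output)
```

View pics/z12.png

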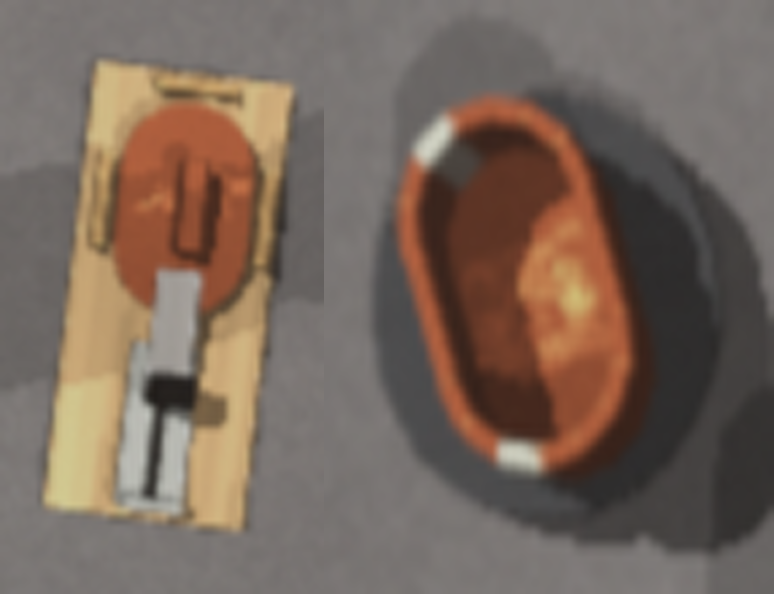

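```bash
cat >> m.py <<'E'
def pca(P,n):
    c=P[:,:2].mean(0);w,V=np.linalg.eigh(np.cov((P[:,:2]-c).T)); a=V[:,1]*np.sign(V[0,1]); q=(P[:,:2]-c)@np.c_[a,[-a[1],a[0]]]
    lo,hi=q.min(0),q.max(0); cc=c+np.c_[a,[-a[1],a[0]]]@((lo+hi)/2)
    print(n,len(P),'c',c.round(1),'mid',cc.round(1),'yaw',np.arctan2(a[1],a[0]).round(4),'ext',(hi-lo).round(1),'z',np.median(P[:,2]).round(1))
E
python3 - <<'E'
from m import *
z=np.load('top0.npz');p=z['p'];d=z['d'];P=cloud('top',d);hsv=cv2.cvtColor(p,cv2.COLOR_BGR2HSV);H=P[...,2]
red=((hsv[...,0]<12)|(hsv[...,0]>172))&(hsv[...,1]>110)&(hsv[...,2]>30)
X,Y=P[...,0],P[...,1]
near=(abs(X-534)<80)&(abs(Y+263)<50)
pca(P[near&red&(H>59)&(H<72)],'ridge'); pca(P[near&red&(H>25)&(H<40)],'flange')
m=(abs(X-534)<80)&(abs(Y+263)<50)&red&(H>20)&(H<75)
print(H[m&(H>55)].round(0))
nc=(abs(X-600)<95)&(abs(Y-237)<95)&(H<140)
pca(P[nc&(H>112)],'rim'); pca(P[nc&(H>30)&(H<50)],'wheel')
# contour outer of rim via plane z=122
rm=(nc&(H>112)).astype(np.uint8)
c=max(cv2.findContours(rm,0,1)[0],key=cv2.contourArea)[:,0]
q=np.array([px2w('top',u,v,122) for u,v in c]);r=cv2.minAreaRect(q[:,:2].astype(np.float32));print('rim rect',r)
q=np.array([px2w('top',u,v,122) for v,u in np.argwhere(rm)]);pca(q,'rim ray')
nb=(abs(X-424)<25)&(abs(Y+250)<25)&(H>70)&(H<85); pca(P[nb],'grip')
print('side')
z=np.load('side0.npz');p=z['p'];d=z['d'];P=cloud('side',d);hsv=cv2.cvtColor(p,cv2.COLOR_BGR2HSV);H=P[...,2]
X,Y=P[...,0],P[...,1]
red=((hsv[...,0]<12)|(hsv[...,0]>172))&(hsv[...,1]>110)&(hsv[...,2]>30)
nc=(abs(X-600)<95)&(abs(Y-237)<95)&(H<140)
pca(P[nc&(H>116)],'rim')
pca(P[(abs(X-534)<80)&(abs(Y+263)<50)&(H>58)&red],'ridge')
pca(P[(abs(X-424)<25)&(abs(Y+250)<25)&(H>70)&(H<85)],'grip')
print(H[(abs(X-600)<95)&(abs(Y-237)<95)].max())
E
```

```text
ridge 77 c [ 533.6 -261.3] mid [ 534. -262.] yaw -0.0896 ext [55.2 15.9] z 65.5
flange 636 c [ 538.1 -261.8] mid [ 534.9 -262.1] yaw -0.1122 ext [123.6  80.6] z 34.1
[60. 61. 59. 63. 68. 69. 60. 70. 59. 71. 65. 68. 69. 56. 63. 58. 63. 63.
 60. 68. 70. 62. 69. 59. 68. 68. 62. 64. 57. 68. 70. 71. 69. 62. 63. 68.
 72. 67. 68. 59. 71. 68. 67. 68. 69. 65. 66. 67. 63. 67. 65. 66. 66. 62.
 65. 64. 66. 62. 65. 66. 72. 64. 55. 61. 67. 67. 64. 56. 65. 64. 66. 61.
 64. 67. 68. 71. 67. 58. 65. 62. 66. 64. 60. 64. 64. 65.]
rim 352 c [602.6 249.2] mid [602.5 249.1] yaw 0.396 ext [135.8  88.6] z 122.6
wheel 877 c [595.9 236.5] mid [599.7 246.9] yaw -0.98 ext [161.9 156. ] z 43.4
rim rect ((602.4130859375, 248.8710479736328), (136.5028076171875, 86.84192657470703), 19.0402889251709)
rim ray 352 c [602.6 249.2] mid [602.2 249. ] yaw 0.3945 ext [136.9  89.5] z 122.0
grip 47 c [ 425.2 -249.6] mid [ 424.2 -250.1] yaw -1.4842 ext [25.4 20.1] z 77.5
side
rim 396 c [601.1 254.5] mid [600.1 251.4] yaw 0.3368 ext [133.9  90. ] z 118.9
ridge 37 c [ 531.8 -256.9] mid [ 531.3 -257.2] yaw -0.0926 ext [51.9 18.1] z 61.3
grip 23 c [ 421.7 -244.9] mid [ 422.1 -247.1] yaw 1.3862 ext [24.3 17.3] z 73.2
121.7375173440347
```

```bash
python3 -m crank '[[[0,0,0.16,10,25,0,0.3],[0,0,0.32,20,50,0,0.3],[0,0,0.48,32,75,0,0.3],[0,0,0.64,44,100,0,0.3],[0,0,0.8,58,125,0,0.3],[0,0,0.96,72,150,0,0.3],[0,0,1.12,84,175,-5,0.3],[0,0,1.28,94,200,-10,0.3],[0,0,1.44,104,225,-20,0.3],[0,0,1.6,114,245,-30,0.3],[0,0,1.76,122,262,-45,0.3],[0,0,1.92,130,278,-60,0.3],[0,0,2.08,136,290,-75,0.3],[0,0,2.24,140,299,-90,0.3],[0,0,2.4,143,305,-100,0.3],[0,0,2.57,144,308,-110,0.3],[0,0,2.57,144,308,-110,0.3],[0,0,2.57,144,308,-110,0.3]]]' 30
python3 - <<'E'
from m import *
s=sensors.get_state();R=s['ee_rot'];print(s['tool_pos'],np.arctan2(R[1,0],R[0,0]),R[:,2],bot.finger_overhang,s['joint_positions'])
p,d=read_camera('side');cv2.imwrite('pics/s1.png',cv2.resize(p[100:250,200:400],(800,600),interpolation=2));P=cloud('side',d)
x,y,z=s['tool_pos'];m=(abs(P[...,0]-x)<35)&(abs(P[...,1]-y)<60)&(P[...,2]>85)&(P[...,2]<170)
Q=P[m];print(len(Q),np.percentile(Q[:,2],[0,1,3,10]).round(1), [w2px('side',np.array([x,y,zz])) for zz in (z,z-22)])
E
```

```text
clock: 2.35
tool_pos: [424.5, -249.9, 142.4]
ee_rot: [[-0.994, 0.108, -0.0], [0.108, 0.994, -0.002], [0.0, -0.002, -1.0]]
contact_force: [-0.1, 0.0, -0.1]
gripper_width: 55.6
[ 424.47127168 -249.88323633  142.38708623] 3.033369031004683 [-4.50067960e-04 -2.04705957e-03 -9.99997803e-01] 22.0 [-0.66234669  0.13162256 -0.45521788  0.98305191 -0.00189099 -0.55412416]
104 [120.8 121.2 123.1 127.2] [(np.float64(299.35498525890586), np.float64(149.89021474878285)), (np.float64(299.04566316855545), np.float64(155.70608065091818))]
```

View pics/s1.png

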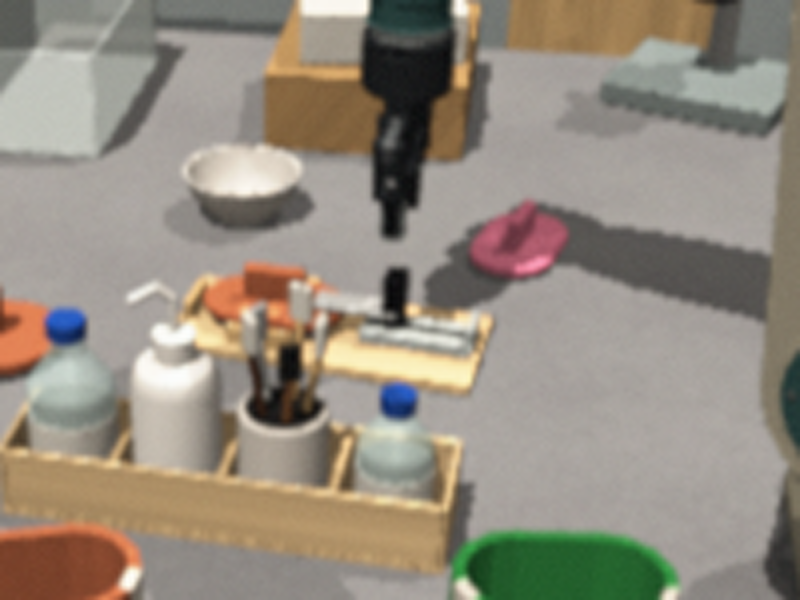

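The gripper hangs directly over the black block, and the tips are about 21 mm below the TCP, which matches the overhang. I'll descend and close.

```bash
python3 -m crank '[[[0,0,0,0,0,-20,0.3],[0,0,0,0,0,-40,0.3],[0,0,0,0,0,-55,0.3],[0,0,0,0,0,-68,0.3],[0,0,0,0,0,-70,0.3],[0,0,0,0,0,-70,0.3],[0,0,0,0,0,-70,-1],[0,0,0,0,0,-70,-1],[0,0,0,0,0,-70,-1],[0,0,0,0,0,-70,-1],[0,0,0,0,0,-70,-1]]]' 30
```

```text
clock: 3.78
tool_pos: [425.2, -249.5, 73.4]
ee_rot: [[-0.994, 0.108, 0.002], [0.108, 0.994, -0.001], [-0.002, -0.001, -1.0]]
contact_force: [0.7, 4.1, 5.4]
gripper_width: 23.7
```

```bash
python3 -m crank '[[[0,0,0,-5,0.5,0,-1],[0,0,0,-10,1.1,0,-1],[0,0,0,-15,1.6,0,-1],[0,0,0,-20,2.2,0,-1],[0,0,0,-25,2.7,0,-1],[0,0,0,-30,3.3,0,-1],[0,0,0,-34,3.7,0,-1],[0,0,0,-34,3.7,0,-1]]]' 30
```

```text
clock: 4.78
tool_pos: [390.4, -245.5, 73.4]
ee_rot: [[-0.994, 0.108, 0.0], [0.108, 0.994, -0.001], [-0.0, -0.001, -1.0]]
contact_force: [0.7, 3.8, 3.1]
gripper_width: 23.6
```

```bash
python3 -m crank '[[[0,0,0,-2,0.2,0,-1],[0,0,0,-4,0.4,0,-1],[0,0,0,-6,0.6,0,-1],[0,0,0,-8,0.8,0,-1],[0,0,0,-8,0.8,0,-1],[0,0,0,-8,0.8,0,-1]]]' 30
```

```text
clock: 5.52
tool_pos: [385.5, -245.0, 73.5]
ee_rot: [[-0.994, 0.107, 0.008], [0.107, 0.994, 0.0], [-0.008, 0.001, -1.0]]
contact_force: [11.3, 4.4, -5.8]
gripper_width: 23.4
```

It stopped with an 11 N reaction at x=385.5, where the end stop was predicted (≈385). I'll push once more to confirm, then release straight up.

```bash
python3 -m crank '[[[0,0,0,-5,0.5,0,-1],[0,0,0,-5,0.5,0,-1],[0,0,0,-5,0.5,0,-1]]]' 30
python3 -m crank '[[[0,0,0,0,0,0,0],[0,0,0,0,0,0,0.2],[0,0,0,0,0,0,0.2],[0,0,0,0,0,20,0.2],[0,0,0,0,0,40,0.2],[0,0,0,0,0,55,0.2],[0,0,0,0,0,60,0.2],[0,0,0,0,0,60,0.2]]]'
python3 - <<'E'
from m import *
z=read_camera('top');np.savez('top1.npz',p=z[0],d=z[1]);p,d=z
cv2.imwrite('pics/t2.png',cv2.resize(p[140:270,290:390],(600,780))[:600])
cv2.imwrite('pics/t2.png',cv2.resize(p[145:265,280:400],(600,600),interpolation=2))
z=read_camera('side');p,d=z;np.savez('side1.npz',p=p,d=d);cv2.imwrite('pics/s2.png',cv2.resize(p[140:230,240:360],(800,600),interpolation=2))
P=cloud('side',d);X,Y,H=[P[...,i] for i in range(3)]
pca(P[(abs(X-390)<25)&(abs(Y+245)<25)&(H>65)&(H<79)],'grip')
E
```

```text
clock: 5.9
tool_pos: [385.2, -244.9, 73.6]
ee_rot: [[-0.994, 0.106, 0.019], [0.106, 0.994, 0.001], [-0.019, 0.003, -1.0]]
contact_force: [15.4, 4.6, -9.5]
gripper_width: 23.2
clock: 6.9
tool_pos: [385.1, -245.0, 133.6]
ee_rot: [[-0.994, 0.106, 0.019], [0.106, 0.994, 0.001], [-0.019, 0.003, -1.0]]
contact_force: [-0.5, 0.4, -0.6]
gripper_width: 51.0
grip 31 c [ 383.  -237.3] mid [ 383.1 -240.4] yaw 1.2344 ext [29.5 20.2] z 72.0
```

View pics/t2.png

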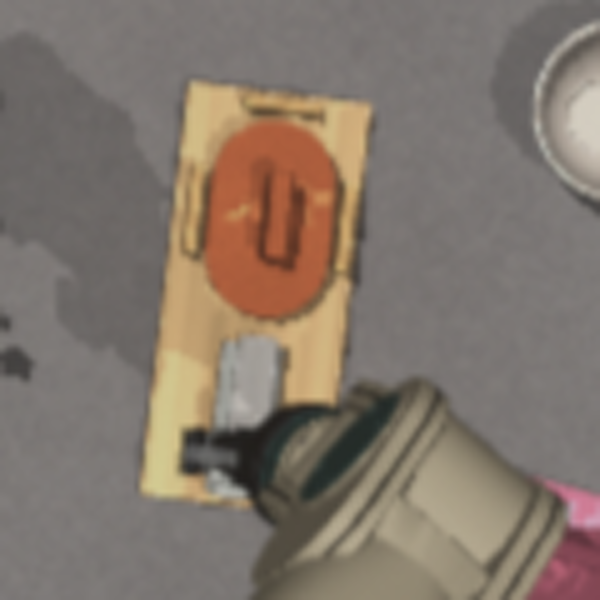

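View pics/s2.png

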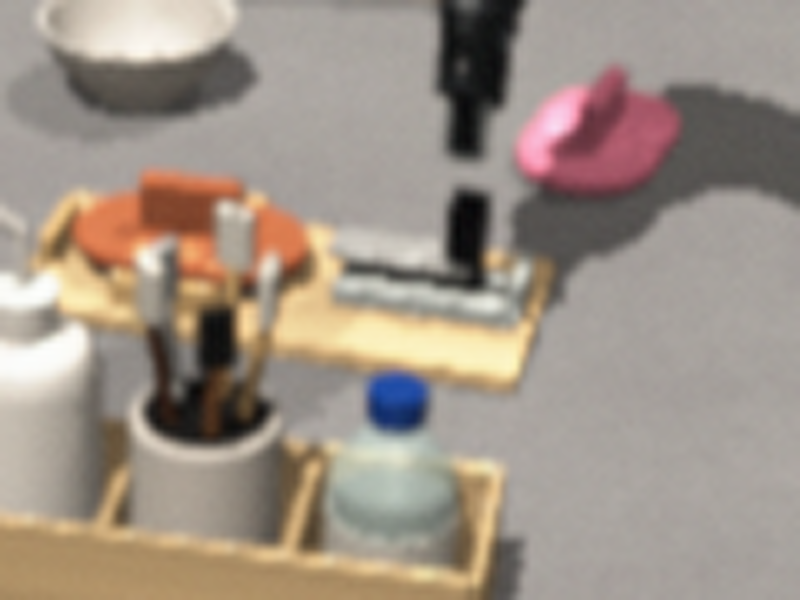

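The lock is now at its end stop and the tongue is clear of the lid, which is fully visible in the top crop at (272,220). I'll re-measure the lid, and refine the casket rim pose from the filled contour.

```bash
cat > fit.py <<'E'
from m import *
def shape(pts,n):
    h=cv2.convexHull(pts[:,:2].astype(np.float32)); M=cv2.moments(h); c=np.array([M['m10'],M['m01']])/M['m00']
    a=.5*np.arctan2(2*M['mu11'],M['mu20']-M['mu02']); 
    r=cv2.minAreaRect(h); e=cv2.fitEllipse(pts[:,:2].astype(np.float32))
    print(n,'mom c',c.round(1),'yaw',round(a,3),'rect',np.round(r[0],1),np.round(r[1],1),round(np.radians(r[2]),3),'ell',np.round(e[0],1),np.round(e[1],1),round(np.radians(e[2]),3))
def cont(cn,mask,z):
    c=max(cv2.findContours(mask.astype(np.uint8),cv2.RETR_EXTERNAL,cv2.CHAIN_APPROX_NONE)[0],key=cv2.contourArea)[:,0]
    return np.array([px2w(cn,u,v,z) for u,v in c])
E
python3 - <<'E'
from fit import *
z=np.load('top1.npz');p=z['p'];d=z['d'];P=cloud('top',d);hsv=cv2.cvtColor(p,cv2.COLOR_BGR2HSV);X,Y,H=[P[...,i] for i in range(3)]
red=((hsv[...,0]<12)|(hsv[...,0]>172))&(hsv[...,1]>120)&(hsv[...,2]>30)
near=(abs(X-534)<90)&(abs(Y+263)<60)
m=near&red&(H<50); shape(cont('top',near&red,33),'flange')
pca(P[near&red&(H>59)&(H<72)],'ridge')
for f in ('top0.npz','top1.npz'):
    z=np.load(f);P=cloud('top',z['d']);X,Y,H=[P[...,i] for i in range(3)]
    nc=(abs(X-602)<95)&(abs(Y-249)<95)&(H<140)
    for t in (105,112,116): shape(cont('top',nc&(H>t),122),'rim%d'%t)
    hole=nc&(H<100); # inner: biggest comp inside rim
    n,l=cv2.connectedComponents((nc&(H<=112)).astype(np.uint8))
    u,v=map(int,w2px('top',np.array([602,249,122.]))); shape(cont('top',l==l[v,u],122),'inner')
z=np.load('side1.npz');p=z['p'];P=cloud('side',z['d']);X,Y,H=[P[...,i] for i in range(3)]
nc=(abs(X-602)<95)&(abs(Y-249)<95)&(H<140)
for t in (110,114): shape(cont('side',nc&(H>t),122),'side rim')
hsv=cv2.cvtColor(p,cv2.COLOR_BGR2HSV);red=((hsv[...,0]<12)|(hsv[...,0]>172))&(hsv[...,1]>120)
pca(P[(abs(X-534)<60)&(abs(Y+263)<40)&(H>45)&red],'ridge side')
# front-facing ridge: pixel extents
E
```

```text
flange mom c [ 532.8 -262.9] yaw -0.071 rect [ 532.5 -262.4] [ 81.6 127.5] 1.569 ell [ 532.3 -262.1] [ 82.3 130.3] 1.508
ridge 79 c [ 533.4 -261.4] mid [ 533.9 -261.7] yaw -0.0931 ext [55.1 14.9] z 65.3
rim105 mom c [602.3 248.1] yaw 0.364 rect [602.2 247.8] [137.5  88.8] 0.334 ell [602.1 248. ] [ 91.1 141.4] 1.938
rim112 mom c [602.4 248.7] yaw 0.354 rect [602.4 248.9] [136.5  86.8] 0.332 ell [602.3 248.6] [ 90.1 141.1] 1.926
rim116 mom c [602.7 249.1] yaw 0.338 rect [602.4 248.9] [136.5  86.8] 0.334 ell [602.6 249. ] [ 89.5 140.6] 1.917
inner mom c [602.3 248.4] yaw 0.313 rect [602.5 248.5] [117.   68.6] 0.336 ell [602.2 248.2] [ 70.6 121.8] 1.895
rim105 mom c [602.2 248.2] yaw 0.363 rect [602.1 248.3] [137.5  87.8] 0.334 ell [602.1 248. ] [ 90.8 141.7] 1.937
rim112 mom c [602.3 248.4] yaw 0.358 rect [602.6 248.5] [136.6  87. ] 0.32 ell [602.3 248.5] [ 90.2 141.3] 1.926
rim116 mom c [602.8 248.9] yaw 0.334 rect [602.6 248.5] [136.6  87. ] 0.32 ell [602.5 248.9] [ 89.7 140.8] 1.915
inner mom c [602.6 248.3] yaw 0.325 rect [602.6 248. ] [117.   67.7] 0.338 ell [602.4 248.3] [ 70.5 122. ] 1.906
side rim mom c [598.  259.1] yaw 0.334 rect [597.2 259. ] [133.1  98. ] 0.345 ell [598.2 259.1] [ 99.1 142.1] 1.91
side rim mom c [598.7 257. ] yaw 0.339 rect [598.  257.3] [133.4  93.3] 0.328 ell [599. 257.] [ 94.3 141.2] 1.916
ridge side 72 c [ 535.5 -255.8] mid [ 532.2 -258.1] yaw -0.0533 ext [52.6 16.1] z 58.0
```

```bash
python3 -m crank '[[[0,0.01,0.01,30,-3,0,0.1],[0,0.019,0.016,60,-7,0,0.1],[0,0.019,0.016,90,-10,0,0.1],[0,0.019,0.016,115,-13,0,0.1],[0,0.019,0.016,135,-15,0,0.1],[0,0.019,0.016,145,-17,0,0.1],[0,0.019,0.016,148.5,-17,0,0.1],[0,0.019,0.016,148.5,-17,0,0.1],[0,0.019,0.016,148.5,-17,-10,0.1],[0,0.019,0.016,148.5,-17,-20,0.1],[0,0.019,0.016,148.5,-17,-20,0.1]]]' 30
python3 - <<'E'
from m import *
p,d=read_camera('side');cv2.imwrite('pics/s3.png',cv2.resize(p[130:220,230:350],(800,600),interpolation=2))
p,d=read_camera('top');cv2.imwrite('pics/t3.png',cv2.resize(p[145:265,280:400],(600,600),interpolation=2))
E
```

```text
clock: 8.38
tool_pos: [531.8, -260.9, 111.3]
ee_rot: [[-0.996, 0.09, -0.004], [0.09, 0.996, 0.004], [0.004, 0.003, -1.0]]
contact_force: [-0.1, 0.4, 0.2]
gripper_width: 46.8
```

View pics/s3.png

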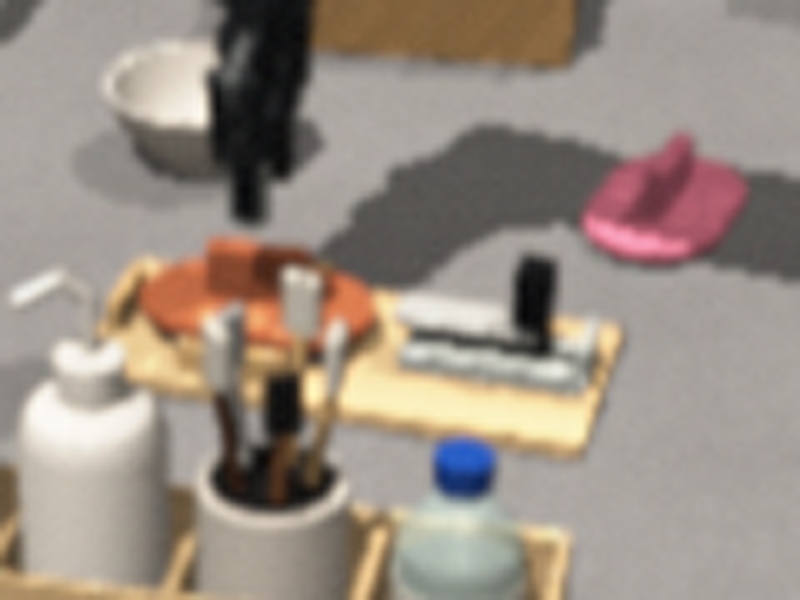

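View pics/t3.png

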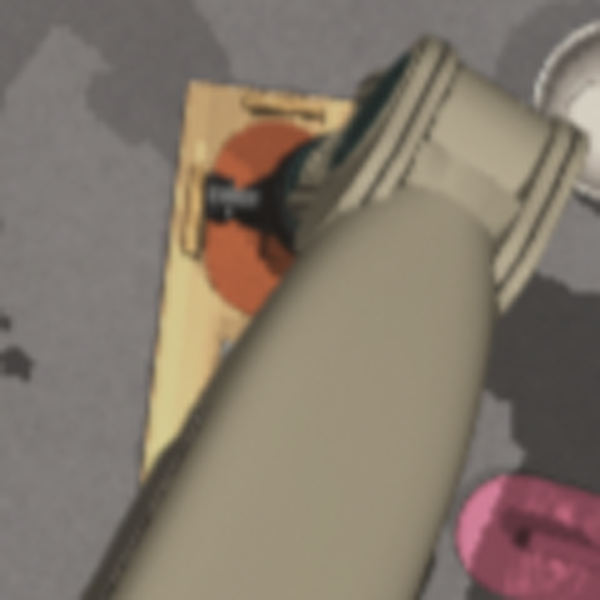

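```bash
python3 - <<'E'
from m import *
for dx in (-28,0,28):
    u,v=w2px('side',np.array([533.7+dx*.996,-261.7-dx*.09+7,65.])); print('ridge',dx,(u-230)*800/120,(v-130)*600/90)
u,v=w2px('side',np.array([531.8,-260.9+23,92]));print('finger',(u-230)*800/120,(v-130)*600/90)
E
```

```text
ridge -28 302.081989452976 251.3405190113673
ridge 0 250.81837909692578 244.81861469369963
ridge 28 200.0172823589105 238.35555269208234
finger 249.42784733082706 214.79340055299568
```

```bash
python3 -m crank '[[[0.003,-0.004,0,0.5,-0.3,-15,0.1],[0.003,-0.004,0,0.5,-0.3,-30,0.1],[0.003,-0.004,0,0.5,-0.3,-42,0.1],[0.003,-0.004,0,0.5,-0.3,-50,0.1],[0.003,-0.004,0,0.5,-0.3,-50,0.1],[0.003,-0.004,0,0.5,-0.3,-50,0.1]]]' 30
```

```text
clock: 9.22
tool_pos: [533.6, -261.9, 62.8]
ee_rot: [[-0.996, 0.09, 0.003], [0.09, 0.996, 0.005], [-0.002, 0.005, -1.0]]
contact_force: [-0.2, 0.2, -0.5]
gripper_width: 47.0
```

```bash
python3 -m crank '[[[0,-0.002,0,-1.5,0.2,-2,0.1],[0,-0.002,0,-1.5,0.2,-2.5,0.1],[0,-0.002,0,-1.5,0.2,-2.5,-0.3],[0,-0.002,0,-1.5,0.2,-2.5,-0.6],[0,-0.002,0,-1.5,0.2,-2.5,-1],[0,-0.002,0,-1.5,0.2,-2.5,-1],[0,-0.002,0,-1.5,0.2,-2.5,-1],[0,-0.002,0,-1.5,0.2,-2.5,-1]]]' 50
```

```text
clock: 10.22
tool_pos: [532.2, -261.7, 60.5]
ee_rot: [[-0.996, 0.09, 0.005], [0.09, 0.996, 0.005], [-0.004, 0.005, -1.0]]
contact_force: [-0.8, 1.8, 3.0]
gripper_width: 13.1
```

```bash
python3 -m crank '[[[0,0,0,0,0,4,-1],[0,0,0,0,0,9,-1],[0,0,0,0,0,15,-1],[0,0,0,0,0,22,-1],[0,0,0,0,0,30,-1],[0,0,0,0,0,30,-1]]]' 60
python3 - <<'E'
from m import *
p,d=read_camera('side');cv2.imwrite('pics/s4.png',cv2.resize(p[110:215,220:360],(800,600),interpolation=2))
E
```

```text
clock: 10.98
tool_pos: [533.0, -262.2, 91.7]
ee_rot: [[-0.996, 0.09, 0.007], [0.09, 0.996, 0.004], [-0.006, 0.004, -1.0]]
contact_force: [1.0, 0.7, -3.6]
gripper_width: 13.1
```

View pics/s4.png

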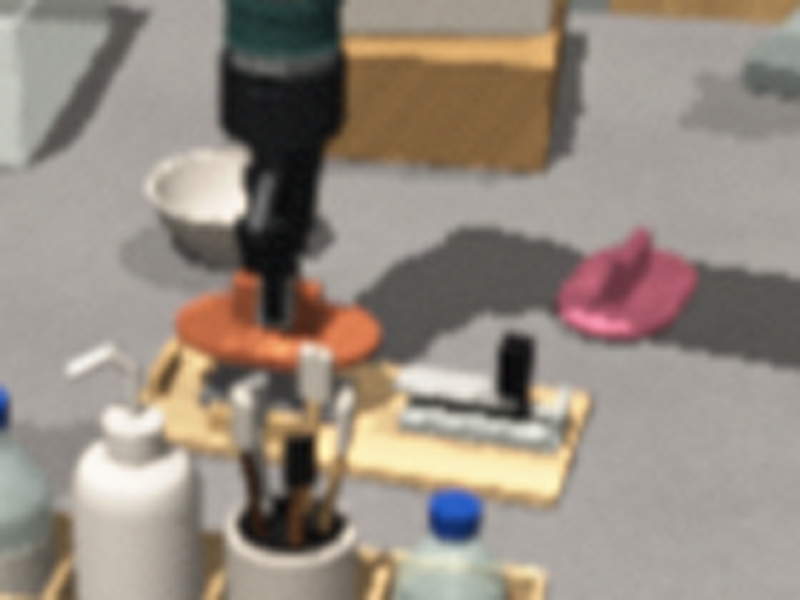

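The lid is held by its ridge, level and clear of the cradle; the load is 3.6 N. I'll raise it and then cross.

```bash
python3 -m crank '[[[0.004,0.006,0,0,0,12,-1],[0.004,0.006,0,0,0,32,-1],[0.004,0.006,0,0,0,55,-1],[0.004,0.006,0,0,0,78,-1],[0.004,0.006,0,0,0,101,-1],[0.004,0.006,0,0,0,124,-1],[0.004,0.006,0,0,0,147,-1],[0.004,0.006,0,0,0,168,-1],[0.004,0.006,0,0,0,185,-1],[0.004,0.006,0,0,0,195,-1],[0.004,0.006,0,0,0,200,-1],[0.004,0.006,0,0,0,200,-1]]]'
```

```text
clock: 12.52
tool_pos: [532.6, -261.9, 291.0]
ee_rot: [[-0.996, 0.09, -0.0], [0.09, 0.996, 0.008], [0.001, 0.008, -1.0]]
contact_force: [0.3, -0.1, -4.3]
gripper_width: 12.9
```

```bash
python3 -m crank '[[[-0.004,0,0.01,2,12,0,-1],[-0.008,0,0.03,5,32,0,-1],[-0.008,0,0.05,9,60,0,-1],[-0.008,0,0.08,13,92,0,-1],[-0.008,0,0.11,18,125,0,-1],[-0.008,0,0.14,22,158,0,-1],[-0.008,0,0.17,26,191,0,-1],[-0.008,0,0.2,31,224,0,-1],[-0.008,0,0.23,35,257,0,-1],[-0.008,0,0.26,40,290,0,-1],[-0.008,0,0.29,44,323,0,-1],[-0.008,0,0.32,49,356,0,-1],[-0.008,0,0.34,53,389,0,-1],[-0.008,0,0.36,58,420,0,-1],[-0.008,0,0.38,62,448,0,-1],[-0.008,0,0.4,66,472,0,-1],[-0.008,0,0.415,68,490,0,-1],[-0.008,0,0.425,69,502,0,-1],[-0.008,0,0.425,70,509,0,-1],[-0.008,0,0.425,70,510,0,-1]]]'
python3 - <<'E'
from fit import *
for n in ('side','top'):
    p,d=read_camera(n);cv2.imwrite(f'pics/{n}5.png',cv2.resize(p,(800,600),interpolation=2))
s=sensors.get_state();print(s['tool_pos'],s['ee_rot'].round(4),s['contact_force'])
E
```

```text
clock: 15.02
tool_pos: [602.6, 248.0, 291.0]
ee_rot: [[-0.944, -0.329, -0.002], [-0.329, 0.944, -0.001], [0.002, 0.0, -1.0]]
contact_force: [0.6, -1.3, -3.8]
gripper_width: 12.9
[602.60778179 247.56724199 290.99592345] [[-9.446e-01 -3.282e-01 -2.400e-03]
 [-3.282e-01  9.446e-01 -7.000e-04]
 [ 2.500e-03  1.000e-04 -1.000e+00]] [ 0.63436711 -0.01363773 -3.43099406]
```

View pics/side5.png

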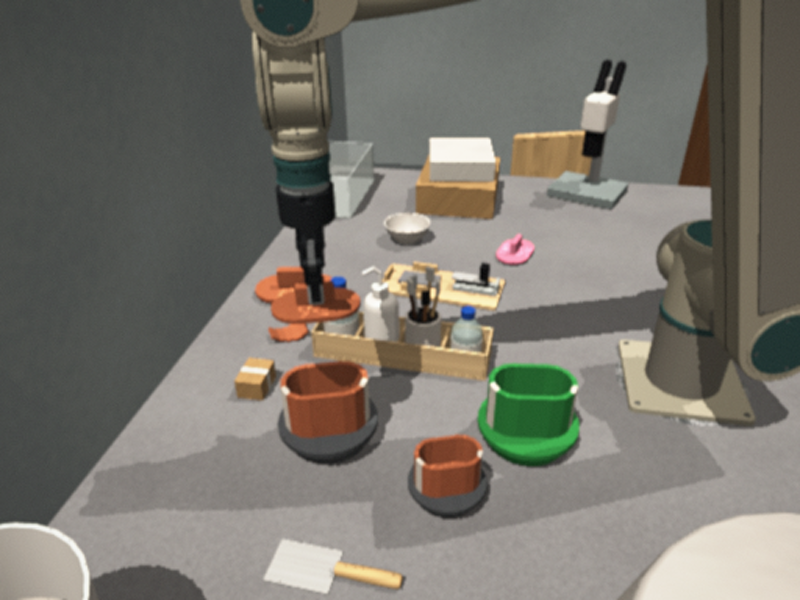

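View pics/top5.png

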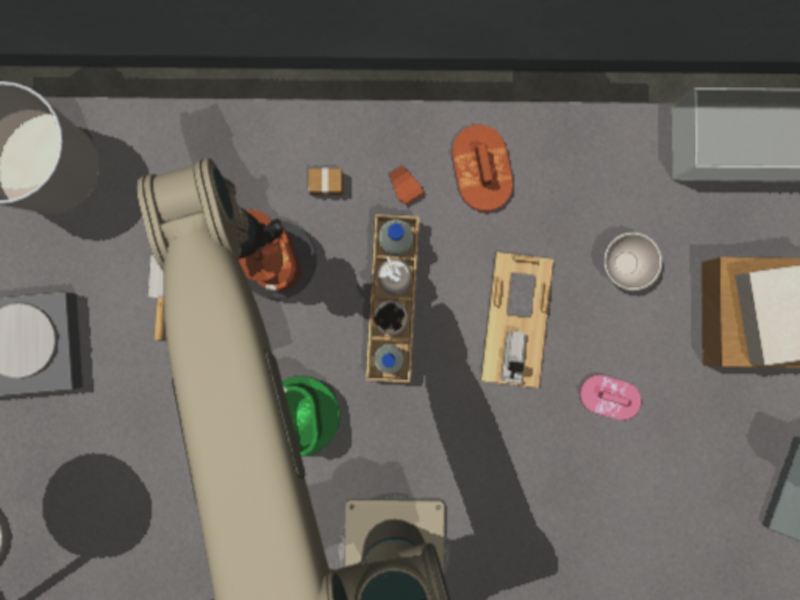

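The lid is above the casket with everything else undisturbed: bottles, caddy and bowl are where they were. I'll descend partway, then compare lid and rim in the same view.

```bash
python3 -m crank '[[[0,0.002,0.003,0,0.5,-10,-1],[0,0.002,0.003,0,0.5,-25,-1],[0,0.002,0.003,0,0.5,-40,-1],[0,0.002,0.003,0,0.5,-55,-1],[0,0.002,0.003,0,0.5,-70,-1],[0,0.002,0.003,0,0.5,-82,-1],[0,0.002,0.003,0,0.5,-88,-1],[0,0.002,0.003,0,0.5,-90,-1],[0,0.002,0.003,0,0.5,-90,-1]]]'
python3 - <<'E'
from fit import *
for n in ('side','top'):
    p,d=read_camera(n);np.savez(n+'6.npz',p=p,d=d)
    a=p[120:270,130:290] if n=='side' else p[110:210,110:243]
    cv2.imwrite(f'pics/{n}6.png',cv2.resize(a,(640,600) if n=='side' else (798,600),interpolation=2))
s=sensors.get_state();print(s['tool_pos'],s['ee_rot'].round(4),s['contact_force'])
p=np.load('side6.npz');P=cloud('side',p['d']);p=p['p'];hsv=cv2.cvtColor(p,cv2.COLOR_BGR2HSV);X,Y,H=[P[...,i] for i in range(3)]
red=((hsv[...,0]<12)|(hsv[...,0]>172))&(hsv[...,1]>110)
r=(abs(X-602)<95)&(abs(Y-249)<95)&red
m=r&(H>150);m=m.astype(bool);v,u=np.nonzero(m);print('lid px',u.min(),u.max(),v.min(),v.max(),m.sum())
pca(P[m],'lidall');print(np.percentile(H[m],[0,2,20,50,80,98,100]))
E
```

```text
clock: 16.25
tool_pos: [602.9, 248.2, 201.4]
ee_rot: [[-0.944, -0.331, -0.004], [-0.331, 0.944, -0.0], [0.004, 0.001, -1.0]]
contact_force: [-0.4, 0.9, -2.5]
gripper_width: 12.9
[603.07033269 248.23144512 201.74197289] [[-9.436e-01 -3.310e-01 -3.100e-03]
 [-3.310e-01  9.436e-01 -3.000e-04]
 [ 3.000e-03  8.000e-04 -1.000e+00]] [ 0.33260748 -0.06384966 -2.80361212]
lid px 178 231 171 239 1003
lidall 1003 c [600.3 261.3] mid [602.3 252.5] yaw 0.3296 ext [126.6  82.2] z 171.3
[162.85379241 164.59926916 169.90083797 171.28489329 176.65736356
 304.2961154  330.42940314]
```

View pics/side6.png

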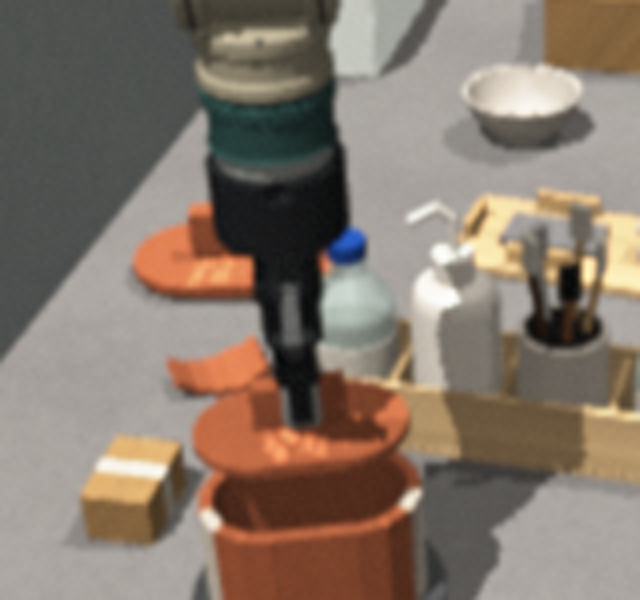

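View pics/top6.png

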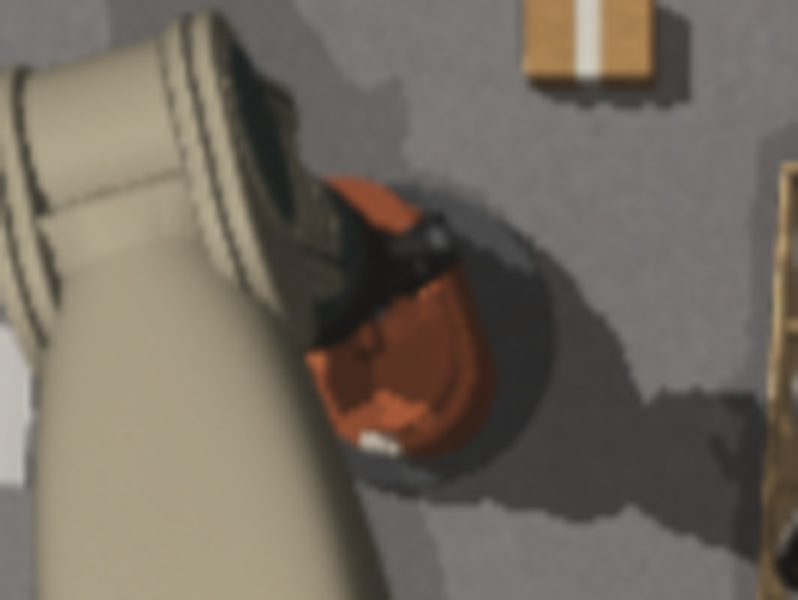

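```bash
cat > cmp.py <<'E'
from fit import *
import sys
def run(f,tz,yaw=0.335,top=None):
    z=np.load(f);p=z['p'];P=cloud('side',z['d']);hsv=cv2.cvtColor(p,cv2.COLOR_BGR2HSV);X,Y,H=[P[...,i] for i in range(3)]
    red=((hsv[...,0]<12)|(hsv[...,0]>172))&(hsv[...,1]>110)
    ft=tz-40.5+13
    near=(abs(X-602)<95)&(abs(Y-249)<95)
    a=np.array([np.cos(yaw),np.sin(yaw)]);b=np.array([-a[1],a[0]])
    m=near&red&(H>ft-7)&(H<ft+4)
    v,u=np.nonzero(m); q=np.array([px2w('side',x,y,ft) for x,y in zip(u,v)])
    s,t=q[:,:2]@a,q[:,:2]@b
    print('lid  long',s.min().round(1),s.max().round(1),'mid',((s.min()+s.max())/2).round(1),'len',np.ptp(s).round(1),'near t',t.max().round(1),'far',t.min().round(1))
    # tilt: plane fit of flange top points
    k=near&red&(abs(H-np.median(H[m]))<2.5); A=np.c_[P[k][:,:2]-P[k][:,:2].mean(0),np.ones(k.sum())]
    print('plane slope',np.linalg.lstsq(A,P[k][:,2],rcond=None)[0].round(3),'n',k.sum())
    e=cont('side',m,ft); 
    return s,t
def rim(f,yaw=0.335):
    z=np.load(f);P=cloud('side',z['d']);X,Y,H=[P[...,i] for i in range(3)]
    a=np.array([np.cos(yaw),np.sin(yaw)]);b=np.array([-a[1],a[0]])
    m=(abs(X-602)<95)&(abs(Y-249)<95)&(H>114)&(H<126)
    v,u=np.nonzero(m); q=np.array([px2w('side',x,y,122) for x,y in zip(u,v)]);s,t=q[:,:2]@a,q[:,:2]@b
    print('rim long',s.min().round(1),s.max().round(1),'mid',((s.min()+s.max())/2).round(1),'len',np.ptp(s).round(1),'near t',t.max().round(1),'far',t.min().round(1))
E
python3 - <<'E'
from cmp import *
run('side6.npz',201.5);rim('side0.npz')
a=np.array([np.cos(.335),np.sin(.335)]);b=np.array([-a[1],a[0]])
for c in ([602.5,248.6],[603,248.2]): print(np.array(c)@a,np.array(c)@b)
# top: visible casket right edge & lid ends
z=np.load('top6.npz');P=cloud('top',z['d']);p=z['p'];hsv=cv2.cvtColor(p,cv2.COLOR_BGR2HSV);red=((hsv[...,0]<12)|(hsv[...,0]>172))&(hsv[...,1]>110)&(hsv[...,2]>30)
X,Y,H=[P[...,i] for i in range(3)]
m=(abs(X-602)<95)&(abs(Y-249)<95)&red&(H>166)&(H<180)
q=np.array([px2w('top',u,v,174) for v,u in np.argwhere(m)]);s,t=q[:,:2]@a,q[:,:2]@b
print('top lid',m.sum(),s.min(),s.max(),t.min(),t.max())
E
```

```text
lid  long 588.9 714.7 mid 651.8 len 125.8 near t 87.3 far 3.7
plane slope [-5.00000e-03 -2.00000e-03  1.70979e+02] n 689
rim long 582.6 715.9 mid 649.3 len 133.3 near t 94.3 far -0.5
650.7392271843197 36.69697812564843
651.0799246711865 36.154829416858405
top lid 419 587.7669809935214 712.5518833039596 -5.379496758097282 67.03897646226787
```

```bash
python3 -m crank '[[[0,0.003,0,-1,-0.4,-8,-1],[0,0.003,0,-1.5,-0.3,-14,-1],[0,0.003,0,-1.5,-0.3,-20,-1],[0,0.003,0,-1.5,-0.3,-25,-1],[0,0.003,0,-1.5,-0.3,-27,-1],[0,0.003,0,-1.5,-0.3,-27,-1],[0,0.003,0,-1.5,-0.3,-27,-1]]]'
python3 - <<'E'
from cmp import *
s=sensors.get_state();tp=s['tool_pos'];print(tp,s['ee_rot'].round(4),s['contact_force'])
for n in ('side','top'):
    ps=[];ds=[]
    for i in range(3):
        p,d=read_camera(n);ps.append(p);ds.append(d)
    p=np.mean(ps,0).astype(np.uint8);d=np.median(ds,0).astype(np.float32);np.savez(n+'7.npz',p=p,d=d)
    a=p[150:270,150:260] if n=='side' else p[125:205,130:220]
    cv2.imwrite(f'pics/{n}7.png',cv2.resize(a,(550,600) if n=='side' else (675,600),interpolation=2))
run('side7.npz',tp[2]);
E
```

```text
clock: 17.23
tool_pos: [601.8, 248.0, 175.0]
ee_rot: [[-0.944, -0.331, -0.006], [-0.331, 0.944, -0.0], [0.005, 0.002, -1.0]]
contact_force: [-0.2, -0.4, -3.6]
gripper_width: 12.7
[601.81039686 247.97012888 175.0174384 ] [[-9.436e-01 -3.310e-01 -5.500e-03]
 [-3.310e-01  9.436e-01 -1.000e-04]
 [ 5.300e-03  1.700e-03 -1.000e+00]] [-0.16240299 -0.39068313 -3.56759455]
lid  long 587.3 713.0 mid 650.2 len 125.7 near t 87.4 far 5.0
plane slope [-1.00000e-02 -5.00000e-03  1.44633e+02] n 719
```

View pics/side7.png

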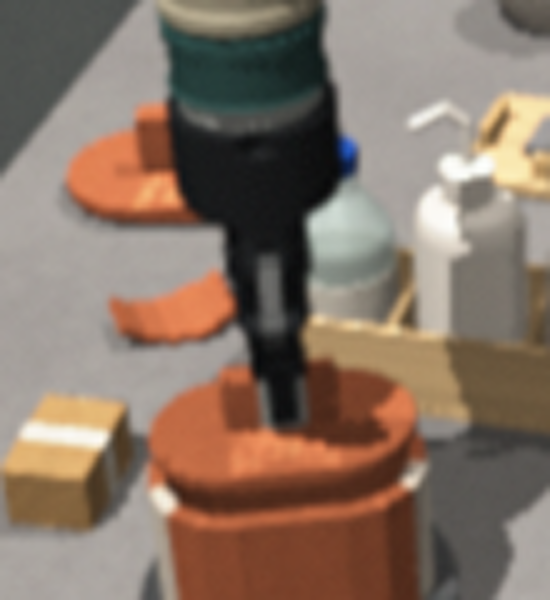

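View pics/top7.png

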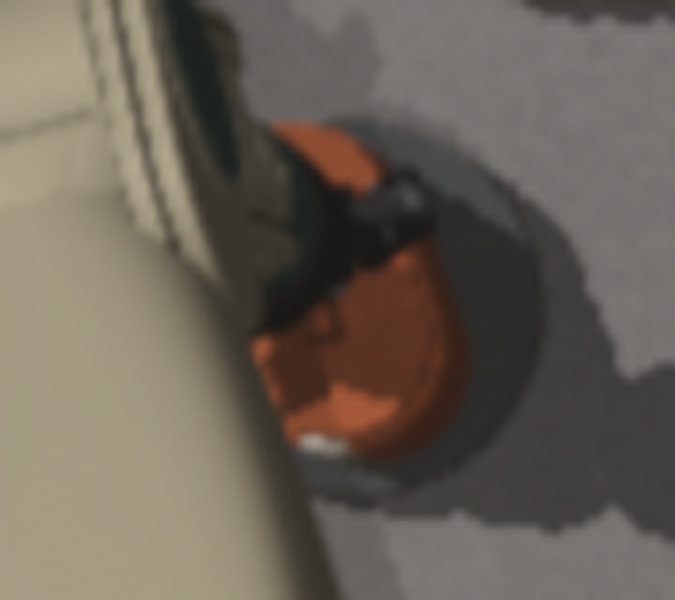

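```bash
cat > tt.py <<'E'
from cmp import *
yaw=.335;a=np.array([np.cos(yaw),np.sin(yaw)]);b=np.array([-a[1],a[0]])
def tt(k,ft):
    for n in ('side','top'):
        z=np.load(f'{n}{k}.npz');P=cloud(n,z['d']);S=P[...,:2]@a-650.7;T=P[...,:2]@b-36.7;H=P[...,2]
        o=3 if n=='side' else -0.6
        H=H+o
        hsv=cv2.cvtColor(z['p'],cv2.COLOR_BGR2HSV);red=((hsv[...,0]<12)|(hsv[...,0]>172))&(hsv[...,1]>100)
        print(n)
        if n=='side':
            for lo in (-25,-10,5):
                g=(S>lo)&(S<lo+18)&(abs(T)<70)&red
                w=g&(H>60)&(H<112); print(' wall t',np.median(T[w]).round(1),w.sum(), 'by H',[(h,np.median(T[w&(abs(H-h)<6)]).round(1)) for h in (65,80,95,106)])
                for h in range(int(ft)-12,int(ft)+4,3):
                    e=g&(H>h)&(H<=h+3); 
                    if e.sum(): print('  h',h,e.sum(),'tmax3',np.sort(T[e])[-4:].round(1))
        else:
            for lo in (-45,-30,-15):
                g=(S>lo)&(S<lo+15)&(abs(T)<60)&red
                for h0,h1,nm in ((ft-8,ft+6,'lid'),(112,126,'rim'),):
                    e=g&(H>h0)&(H<h1)
                    if e.sum(): print(' ',lo,nm,e.sum(),'tmin',np.sort(T[e])[:4].round(1))
E
python3 - <<'E'
from tt import *
tt(7,147.5)
print('before'); tt(0,122)
E
```

```text
side
 wall t 44.9 151 by H [(65, np.float64(44.4)), (80, np.float64(45.1)), (95, np.float64(45.2)), (106, np.float64(45.4))]
  h 138 3 tmax3 [38.9 40.4 40.8]
  h 141 7 tmax3 [41.1 41.1 41.4 42.1]
  h 144 15 tmax3 [40.9 41.  41.2 41.8]
  h 147 67 tmax3 [40.5 41.  41.6 41.7]
  h 150 3 tmax3 [7.6 7.7 8.6]
 wall t 45.2 151 by H [(65, np.float64(44.9)), (80, np.float64(44.5)), (95, np.float64(45.4)), (106, np.float64(45.3))]
  h 138 3 tmax3 [39.7 39.9 40.4]
  h 141 7 tmax3 [40.7 40.8 41.  41.4]
  h 144 19 tmax3 [41.4 41.7 41.8 42. ]
  h 147 58 tmax3 [38.9 40.1 41.3 41.7]
 wall t 45.2 157 by H [(65, np.float64(44.7)), (80, np.float64(44.9)), (95, np.float64(45.8)), (106, np.float64(45.6))]
  h 138 2 tmax3 [40.5 40.8]
  h 141 8 tmax3 [40.8 41.3 41.6 42.3]
  h 144 14 tmax3 [39.6 40.8 41.3 42.4]
  h 147 72 tmax3 [40.8 41.  41.3 42. ]
  h 150 3 tmax3 [7.5 8.  8.5]
top
  -45 lid 112 tmin [-39.5 -38.  -37.6 -36.6]
  -45 rim 12 tmin [-41.3 -40.5 -40.3 -39.4]
  -30 lid 91 tmin [-41.2 -40.9 -40.1 -40. ]
  -30 rim 9 tmin [-43.  -42.8 -42.2 -42.2]
  -15 lid 42 tmin [-41.4 -41.3 -41.2 -40. ]
  -15 rim
[... 556 characters left out ...]
]
  h 116 18 tmax3 [45.8 46.1 46.8 48.6]
  h 119 25 tmax3 [45.5 46.  46.5 46.5]
  h 122 20 tmax3 [44.4 45.4 45.5 46.4]
 wall t 43.7 231 by H [(65, np.float64(44.6)), (80, np.float64(42.8)), (95, np.float64(43.3)), (106, np.float64(43.7))]
  h 110 10 tmax3 [45.2 45.4 45.5 47.4]
  h 113 9 tmax3 [45.1 45.3 46.  46.2]
  h 116 15 tmax3 [45.4 46.6 46.9 48.6]
  h 119 29 tmax3 [45.2 45.2 48.2 48.5]
  h 122 19 tmax3 [44.  44.4 46.3 46.5]
top
  -45 lid 34 tmin [-41.7 -40.5 -39.8 -38.4]
  -45 rim 30 tmin [-40.5 -40.3 -39.3 -38.4]
  -30 lid 25 tmin [-43.6 -42.2 -42.  -41.3]
  -30 rim 23 tmin [-42.2 -42.  -41.3 -40.5]
  -15 lid 29 tmin [-42.4 -42.1 -41.4 -41.1]
  -15 rim 30 tmin [-42.4 -42.1 -42.1 -41.4]
```

Two views agree that the lid sits about 1.2 mm off across and 0.6–0.9 mm off lengthwise, with a 5–10 mrad tilt. I'll trim those and lower it to the final height.

```bash
python3 -m crank '[[[0.001,-0.004,0,-0.5,0.5,-1,-1],[0.002,-0.008,-0.001,-1,1,-2.5,-1],[0.002,-0.008,-0.001,-1,1,-2.5,-1],[0.002,-0.008,-0.001,-1,1,-2.5,-1],[0.002,-0.008,-0.001,-1,1,-2.5,-1],[0.002,-0.008,-0.001,-1,1,-2.5,-1]]]'
cat > shot.py <<'E'
from tt import *
def shot(k):
    s=sensors.get_state();tp=s['tool_pos'];print(s['clock'],tp,s['ee_rot'].round(4).tolist(),s['contact_force'].round(1),s['gripper_width'])
    for n in ('side','top'):
        ps=[];ds=[]
        for i in range(3):
            p,d=read_camera(n);ps.append(p);ds.append(d)
        p=np.mean(ps,0).astype(np.uint8);d=np.median(ds,0).astype(np.float32);np.savez(f'{n}{k}.npz',p=p,d=d)
        cv2.imwrite(f'pics/{n}{k}.png',cv2.resize(p,(800,600),interpolation=2))
    cv2.imwrite(f'pics/sc{k}.png',cv2.resize(np.load(f'side{k}.npz')['p'][150:270,150:260],(550,600),interpolation=2))
    run(f'side{k}.npz',tp[2]);rim('side0.npz');tt(k,tp[2]-27.5)
    s=sensors.get_state();print(s['tool_pos'])
E
python3 -c "
from shot import *
shot(8)"
```

```text
clock: 18.27
tool_pos: [600.7, 248.9, 172.4]
ee_rot: [[-0.944, -0.33, 0.002], [-0.33, 0.944, 0.002], [-0.003, 0.001, -1.0]]
contact_force: [0.1, -0.1, -3.9]
gripper_width: 12.7
18.275 [600.73085676 248.94668501 172.43105254] [[-0.944, -0.33, 0.0022], [-0.33, 0.944, 0.0018], [-0.0027, 0.001, -1.0]] [ 0.1 -0.1 -3.9] 12.689167974230989
lid  long 585.9 713.3 mid 649.6 len 127.4 near t 87.4 far 5.7
plane slope [-2.00000e-03 -2.00000e-03  1.41946e+02] n 720
rim long 582.6 715.9 mid 649.3 len 133.3 near t 94.3 far -0.5
side
 wall t 45.0 147 by H [(65, np.float64(44.1)), (80, np.float64(45.3)), (95, np.float64(45.3)), (106, np.float64(45.0))]
  h 138 8 tmax3 [42.2 42.4 42.5 43.1]
  h 141 9 tmax3 [42.1 42.3 43.3 43.5]
  h 144 71 tmax3 [41.7 42.8 42.9 43.6]
  h 147 5 tmax3 [ 8.7  8.7  9.3 26.2]
 wall t 45.2 144 by H [(65, np.float64(45.0)), (80, np.float64(45.5)), (95, np.float64(45.5)), (106, np.float64(45.6))]
  h 135 3 tmax3 [41.  41.8 41.8]
  h 138 10 tmax3 [41.9 42.  42.2 42.6]
  h 141 7 tmax3 [40.8 41.2 42.7 42.7]
  h 144 65 tmax3 [42.5 42.7 42.9 43.6]
  h 147 2 tmax3 [13.9 14.3]
 wall t 45.3 147 by H [(65, np.float64(45.2)), (80, np.float64(45.9)), (95, np.float64(45.1)), (106, np.float64(45.5))]
  h 135 3 tmax3 [40.8 41.4 41.5]
  h 138 9 tmax3 [42.6 42.7 42.7 42.9]
  h 141 13 tmax3 [42.2 42.3 42.4 42.7]
  h 144 67 tmax3 [40.6 41.6 42.5 42.7]
  h 147 7 tmax3 [ 8.8  9.7 13.9 29. ]
top
  -45 lid 111 tmin [-37.7 -37.  -36.  -35.4]
  -45 rim 12 tmin [-40.8 -40.4 -39.5 -39. ]
  -30 lid 89 tmin [-40.3 -39.5 -38.8 -38.8]
  -30 rim 10 tmin [-43.  -43.  -42.4 -42.2]
  -15 lid 35 tmin [-40.  -38.8 -38.3 -38.2]
  -15 rim 7 tmin [-42.3 -42.  -41.4 -41.3]
[600.65468776 248.92691663 172.40413488]
```

View pics/sc8.png

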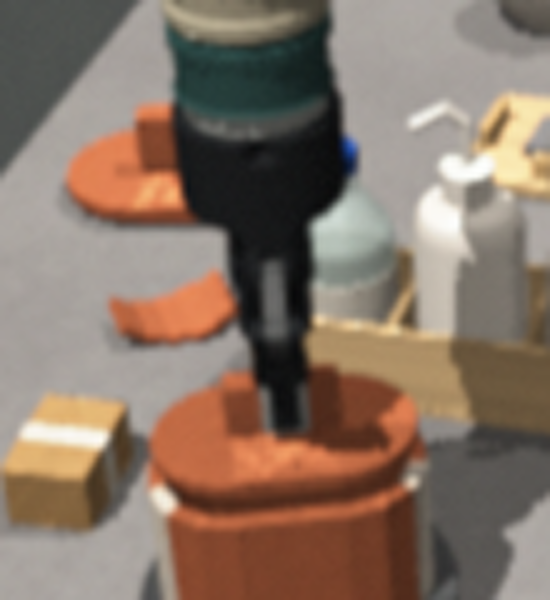

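View pics/top8.png

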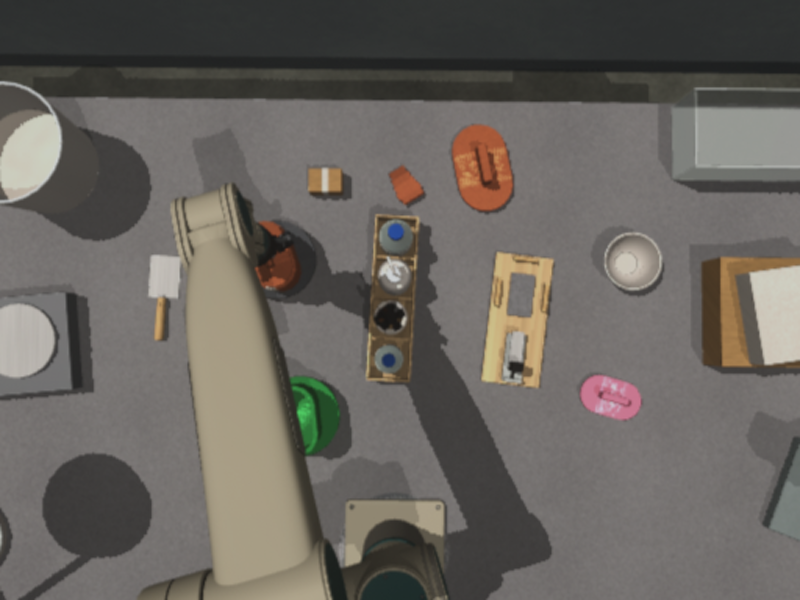

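The lid is level (slope ≤ 2 mrad). The margin to the rim is about 2.7 mm in both views (3 mm expected), the lengthwise error is 0.3 mm, and the underside is at about 132 mm. The lock is still at its stop and nothing else has moved, so I'm handing in.

```bash
python3 -c "
from rig import hand_in,sensors
s=sensors.get_state();print(s['clock'],s['joint_velocities'].round(3));print(hand_in())"
```

```text
18.575 [-0.    -0.001 -0.001 -0.001  0.003 -0.002]
the job is handed in; nothing more can be done
None
```

The job is handed in at 18.6 s, with the lid still held about 1 cm above the casket's mouth.

I slid the lock back until it stopped at its predicted end position, with a push-back of 11–15 N. Then I took the lid by its ridge, lifted it out and carried it over the bottles with its underside at about 250 mm.

**Last checks:**
- **Height:** the underside is at about 132 mm, so the gap above the 122 mm rim is about 10 mm.
- **Level:** the lid slopes by no more than about 2 mrad.
- **Centring:** it is about 0.3 mm off lengthwise. Across, the margin to the rim is 2.7 mm in both views, where 3 mm is ideal.
- **Alignment:** the gripper's yaw is 0.336 rad and the casket's measured 0.335 rad. The rim fits ranged from about 0.31 to 0.36, with 0.396 from a cruder one.
- **Surroundings:** the wrist force was only the lid's weight, so nothing touched the casket. The other objects looked unmoved in the pictures, and the lock was still at its stop.

**Disagreements:** the side camera read about 3 mm low in height. In the cradle, the two cameras placed the lid up to 4 mm apart along its length. I made the final trim by comparing lid and casket within the same view. The lengthwise check rests on the side view alone, because the arm hid part of the lid from the top camera.

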